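# Start the clamp screw of a door-latch fixture by feel

### The arm

A 6-joint arm with a two-finger parallel gripper is mounted at the origin on the work surface. World frame = base frame: x ahead of the robot, y to its left, z up, the work surface at z = 0. Lengths are in mm, angles in rad, forces in N, time in s.
With the tool pointing down it reaches from about 250 to 775 mm from the base axis. Payload 4 kg.
Tool frame: the origin (TCP) lies between the finger pads; the fingertips stand 19 mm ahead of it and the grasp point (between the pads) is the TCP; z points along the fingers, y is the direction in which the jaws open and shut (so a half turn about z gives the same grasp; the last joint's range is limited). The gripper opens to 94 mm and grips with 3 to 60 N. Pads are 16 mm wide; open, the fingers measure 119 mm over their backs; the gripper's body (75 mm by 177 mm) begins 78 mm behind the grasp point.
Start: joints at [-1.438, 0.087, 1.371, -0, 1.684, -0.103], TCP at [128.488, -534.801, 200.206] pointing down, gripper open.
Joint ranges: [-3.1, 3.1], [-0.76, 2.03], [0.27, 2.55], [-1.08, 4.22], [0.17, 2.65], [-2.57, 2.57]. Speed limits (rad/s): [2.79, 2.79, 3.14, 3.14, 3.14, 3.14].

### API

Orientations are given as a unit quaternion [w, x, y, z].
In Python, from station import robot gives the robot as it stands.
- The arm moves only by the tool servo_tool, never from a script. Its argument "series" is a list of rows, each an object of numbers: "dx", "dy", "dz": the shift along the tool's x, y, z in units of 60 mm (1.0 is 60 mm); "roll": the turn about the tool's z in units of 6 degrees (1.0 is 6 degrees). In form: [{"dx": .., "dy": .., "dz": .., "roll": ..}, ...]. A call has 1 to 10 rows; each row is the pose to reach, as a shift and turn from the pose commanded when the call began, along the tool's axes at that moment; what a row does not reach only later rows make up. A row lasts 1/8 s, in which the tool goes at most 62.5 mm and 10.7 degrees, less where a joint would pass 70% of its speed; a pose out of reach is approached as far as the arm can. A call with a gripper value outside its range is refused whole. "grip" is the opening, from 0 (shut) to 1 (fully open), set as the call begins (left out, the last holds). The fingers move at their own pace and stop on an object; the grip force is fixed at half the most. Time passes only in rows, so rows that repeat a pose let the fingers close. It gives the time, the measured TCP pose, the force and the opening at its end, in the units of the state.
- robot.observe(): the state, without advancing time (a new reading comes with each control period).
- robot.capture(name): name is "side" or "top" or "wrist"; returns a dict with "pixels" (420x560x3 uint8, red, green, blue), "depth" (420x560 float32, mm along the optical axis (not along the pixel's ray), 0 where there is no reading), "fx", "fy", "cx", "cy" (pixels), "R" (3x3) and "t" (3): a world point X has camera coordinates R X + t. Camera axes: x right, y down, z forward; pixel columns grow to the right and rows downward; lengths in mm; the calibration is good to about 2 mm. The wrist camera is an equidistant fisheye: a pixel r from the principal point sees the ray r / f radians off the axis. A picture is of the moment at which its call begins.
- robot.hand_in(): hands the job in, once; it reports no verdict.
The state is a dict: "t": time; "joint_pos": joint angles; "joint_vel": joint speeds; "joint_torque": joint torques, N m; "position": TCP position; "tool_rot": TCP orientation; "contact_force": force on the tool from outside, world axes, zero at the start; "wrist_torque": the same for the moment, N m; "finger_gap": finger opening in mm.
Only numpy, scipy, OpenCV 4.12 (cv2) and the standard library are available. Lean on these libraries where they do the work, as an engineer would, in place of code of your own. Each camera call takes 0.05 s, during which the arm holds its last target.

### The job

The knurled-head clamp screw stands loose in the threaded brass bush on the arm of the green latch fixture, its threads not yet caught. Take it by the head, turn it backward (counter-clockwise seen from above) just until it drops over the thread starts for the first time, then turn it forward (clockwise) one full turn from there so that it is properly started, regripping as needed. Finish while still holding the screw by its head, at rest in the bush one turn in; do not let go of it at the end, and leave the cam lever, the latch housing in the fixture and the parts and tools on the bench where they are.

Things in the scene. Friction and masses are not known exactly. Their poses are not given: they have to be found in the camera images.
- fixture: Green cast-iron latch fixture, bolted down: base 230 x 270 x 25 mm (x, y, z), a column on its +y side, and an arm with a vertical boss 62 mm across holding a brass bush whose mouth, 150 mm above the bench, is its highest point. Origin on the bench straight below the bush's axis, z up.
- bush_mouth (a point): Centre of the bush's mouth (32 mm inside), on its vertical axis, 150 mm above the bench; axes as the fixture's. Inside is a coarse right-hand three-start thread, lead 18 mm a turn: three ridges begin 4 mm below the mouth (crests, 146 mm above the bench) at 0, 120 and 240 degrees from the fixture's +x and wind down clockwise seen from above; below them a plain bore guides the screw's pilot.
- screw: Steel clamp screw, 129 mm long, 0.45 to 0.7 kg, standing upright in the bush. Origin at the centre of its lower end, z up its axis. Plain 20 mm pilot 50 mm long, then a 29 mm three-start thread, then a round knurled head, 40 mm across, 24 mm high. Let go, it sinks onto the thread and stays there; gripped, it can only drop if the gripper goes down with it. Turning it takes about 0.1 N m.
- screw_head (a point): Centre of the screw's knurled head, the place to grip: on the axis, 12 mm below the head's top, 117 mm above the screw's lower end; about 210 mm above the bench at the start, 189 mm at the end. The head is round and can be taken at any yaw. Turned forward in the thread the screw winds down 18 mm a turn (2.9 mm a radian), with about 1.5 mm of end play.
- screw_start (a point): Leading end of the screw's first thread, lower flank: 13.6 mm off the axis along screw +x (below the dark punch mark on the head's rim), 50 mm above its lower end. It starts 0.8 to 1.75 rad clockwise of fixture +x, seen from above; turned back it climbs 2.9 mm a radian to 146 mm above the bench and, near fixture +x, drops 6 mm (again each 120 degrees). One turn forward from there: 122 mm.
- cam_lever_ball (a point): Black ball, 22 mm, on the end of the cam lock lever that lies level beside the locating plate on the fixture's base, about 56 mm above the bench. Leave it.
- housing_a: Black zinc latch housing, 70 x 48 x 22 mm, lying between pins on the pale steel locating plate below the screw, underside 35 mm above the bench. Origin at the centre of its underside. Leave it.
- housing_b: The same latch housing lying on the bench. Leave it.
- striker: Chromed door striker, 62 x 34 mm plate with a loop, 39 mm high, on the bench. Origin at the centre of its underside. Leave it.
- roller: Yellow nylon roller, 28 mm across, 20 mm high, standing on the bench. Leave it.
- bushing: Squat flanged brass pivot bushing, 44 mm across, 18 mm high, on the bench. Leave it.
- wrench: Steel wrench lying on the bench. Leave it.
- screwdriver: Screwdriver with a wooden handle lying on the bench. Leave it.
There are look-alikes about, which are no part of the job. Leave any orange, pink or red look-alike of the screw alone.

How it is judged (in metres and radians):
On the way, in this order (a step that is already met when the one before it is completed fails the run):
1. the screw has been turned backward to the crest of the thread starts (z of screw_start in the frame of fixture between 0.1435 and 0.149 m and x of screw_start in the frame of fixture above 0.0112 m and y of screw_start in the frame of fixture between -0.0066 and 0.0015 m).
2. turned back past the thread starts, the screw has dropped (by 6 mm) (z of screw_start in the frame of fixture between 0.137 and 0.1427 m and x of screw_start in the frame of fixture above 0.0075 m and y of screw_start in the frame of fixture above -0.004 m), for 0.05 s.
3. turned forward, the screw is half a turn in (z of screw_start in the frame of fixture between 0.1265 and 0.1365 m and x of screw_start in the frame of fixture below -0.0085 m).
At the end, for the whole second after the job is handed in: The screw stands upright (within 4.5 degrees, head within 10 mm of the bush axis) and still, its leading thread end 118 to 127 mm above the bench (one turn, give or take a quarter, below the 140 mm where it dropped), and the fingers still hold it with more than 3 N (z of screw_start in the frame of fixture between 0.118 and 0.127 m and x of screw_head in the frame of fixture between -0.01 and 0.01 m and y of screw_head in the frame of fixture between -0.01 and 0.01 m and angle between screw's own z axis and vertical below 0.08 rad and contact force between the fingers and screw above 3 N and linear speed of screw below 0.01 m/s and angular speed of screw below 0.1 rad/s); the arm keeps its last pose, push and grip.
It fails at once if the cam lever or the latch housing in the fixture was moved more than 25 mm (distance of any of cam_lever_ball, housing_a from where it was at the start of the episode above 0.025 m).
It fails at once if a part or tool on the bench was moved more than 25 mm (distance of any of housing_b, striker, roller, bushing, wrench, screwdriver from where it was at the start of the episode above 0.025 m).
It also fails if it takes over 61 s, if anything falls off the work surface, if the arm or the gripper's body presses on something with over 40 N, if the wrist force passes 120 N, or if a joint passes its speed limit or range.

## Working session

There is one attempt and no reset: what is moved stays moved. The work goes in short steps, Python scripts to look and compute and a tool call to move; the robot and the scene stay as the last step left them, time stands still between calls to the robot, and variables do not carry over. Pictures are saved under pics/ and viewed, and the job is handed in when it is done.

Besides the shell and the picture viewer there is one more tool, called after "Call:" in YAML: its name, and indented under it one key for each argument. servo_tool: Moves the arm, as the interface text tells. Its arguments: {"type":"object","properties":{"series":{"type":"array"},"grip":{"type":"number"}},"required":["series"]}

```bash
ls; mkdir -p pics; python3 - <<'E'
from station import robot
import cv2
s=robot.observe();print(s)
for n in("side","top","wrist"):
    c=robot.capture(n);cv2.imwrite(f"pics/{n}0.png",c["pixels"][:,:,::-1]);print(n,c["fx"],c["fy"],c["cx"],c["cy"],c["R"],c["t"])
E
```

```text
pics
{'t': 0.0, 'joint_pos': array([-1.43809445e+00,  8.79184258e-02,  1.37223647e+00,  1.22121523e-05,
        1.68359958e+00, -1.03096279e-01]), 'joint_vel': array([-0.00102965, -0.00013041, -0.00013549,  0.00037363,  0.00027342,
        0.0024168 ]), 'joint_torque': array([-1.28433621e-03, -3.40184999e+01, -3.02427113e+01,  7.16182007e-02,
        3.29568679e-02, -1.48833078e-04]), 'position': array([ 128.4179392 , -534.22345986,  199.03321056]), 'tool_rot': array([-1.08088115e-03,  9.93057290e-01,  1.17626738e-01, -9.93256220e-06]), 'contact_force': array([-0.07539392,  0.57483066, -0.9154335 ]), 'wrist_torque': array([-0.02020224, -0.05181109,  0.00619533]), 'finger_gap': 93.9404888697977}
side 462.3492501163322 462.3492501163322 288.91049587541227 206.00677581692614 [[ 9.44761655e-01 -3.27758051e-01 -2.74497869e-04]
 [-2.36986918e-01 -6.82535104e-01 -6.91363169e-01]
 [ 2.26412490e-01  6.53238465e-01 -7.22507365e-01]] [-500.37739808  262.73392867  888.0352574 ]
top 512.3839320312906 512.3839320312906 270.8409762386633 212.10444197004506 [[ 2.01142440e-02 -9.99793881e-01  2.75920802e-03]
 [-9.91452085e-01 -2.03021062e-02 -1.28882068e-01]
 [ 1.28911520e-01 -1.43257191e-04 -9.91656089e-01]] [  34.57022498  588.90356519 1237.21227092]
wrist 325.19226210127806 325.19226210127806 281.6648703215565 212.76251738437358 [[ 2.33541511e-01 -9.72346531e-01 -7.65502086e-04]
 [-9.35877491e-01 -2.24995704e-01  2.71127745e-01]
 [-2.63802357e-01 -6.26031672e-02 -9.62543069e-01]] [-548.04840373  -27.68809157  390.4840351 ]
```

View pics/side0.png

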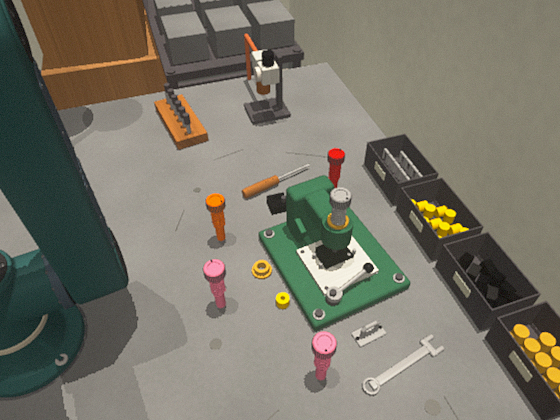

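View pics/top0.png

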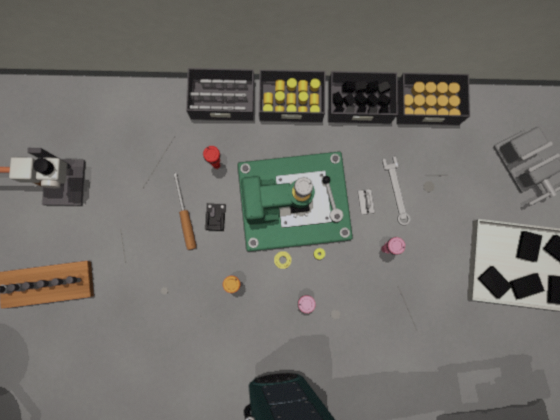

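View pics/wrist0.png

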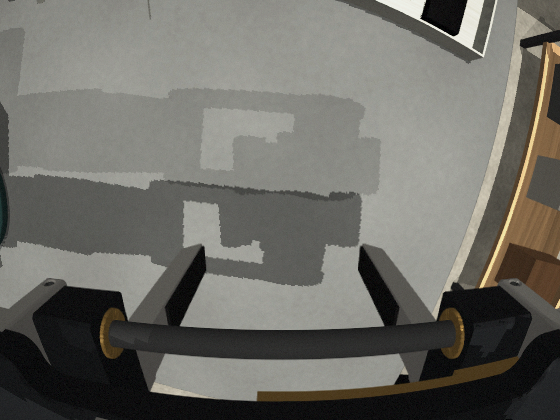

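```bash
cat > h.py <<'E'
import numpy as np, cv2
from station import robot
def ray(c,u,v):
    d=np.array([(u-c["cx"])/c["fx"],(v-c["cy"])/c["fy"],1.]);R=np.array(c["R"]);return -R.T@c["t"],R.T@d
def onz(c,u,v,z):
    o,d=ray(c,u,v);return o+d*(z-o[2])/d[2]
def proj(c,X):
    p=np.array(c["R"])@X+c["t"];return c["fx"]*p[0]/p[2]+c["cx"],c["fy"]*p[1]/p[2]+c["cy"]
E
python3 - <<'E'
from h import *
T=robot.capture("top");S=robot.capture("side")
hs=cv2.cvtColor(T["pixels"],cv2.COLOR_RGB2HSV)
m=cv2.inRange(hs,(60,80,30),(90,255,160));m[:140]=0;m[260:]=0;m[:,:230]=0;m[:,360:]=0
c=max(cv2.findContours(m,0,2)[0],key=cv2.contourArea)
b=cv2.boxPoints(cv2.minAreaRect(c));print(b)
W=np.array([onz(T,*p,25)for p in b]);print(W.round(1),[np.linalg.norm(W[i]-W[i-1]).round(1) for i in range(4)],W.mean(0))
for i in range(4):
    d=W[i]-W[i-1];print(np.degrees(np.arctan2(d[1],d[0])))
for n,c,(u,v),h in(("top",T,(303,187),22),("side",S,(341,200),30)):
    cr=c["pixels"][v-h:v+h,u-h:u+h,::-1];cv2.imwrite(f"pics/crop_{n}.png",cv2.resize(cr,(560,560),interpolation=cv2.INTER_CUBIC))
    print(n,onz(c,u,v,222))
for n,c,(u,v),h in(("top",T,(303,187),9),("side",S,(341,195),10)):
    print(np.round(c["depth"][v,u]))
E
```

```text
[[237.19513 162.7561 ]
 [341.7927  151.13416]
 [351.56097 239.0488 ]
 [246.96341 250.67075]]
[[ 714.7  134.7   25. ]
 [ 750.6 -131.6   25. ]
 [ 526.  -156.5   25. ]
 [ 491.7  104.    25. ]] [np.float64(225.1), np.float64(268.7), np.float64(225.9), np.float64(262.8)] [620.75723903 -12.34279563  25.        ]
7.84025736024088
-82.33093214253041
-173.66633052799253
97.4976188273003
top [619.76604806 -21.2047225  222.        ]
side [616.93685889 -38.10787717 222.        ]
1099.0
858.0
```

View pics/crop_top.png

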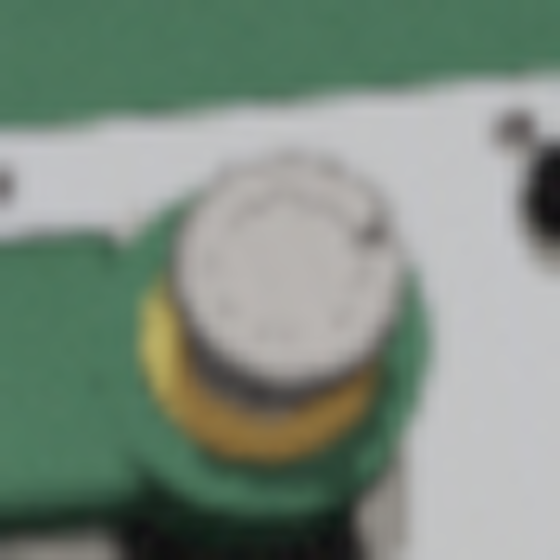

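View pics/crop_side.png

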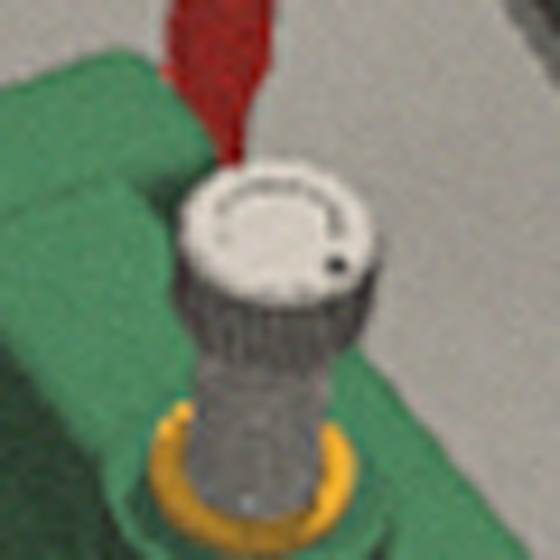

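The screw is the grey steel one (top ~(303,186), side ~(341,194)), standing in the brass bush on the green arm. The orange (232,285), pink (307,304) and (397,245), and red (212,156) ones stand on the bench and are look-alikes. Both enlarged crops show the grey knurled head over the brass bush, and the dark punch mark at top (310.2,183.1) and side (347.1,198.2).

```bash
python3 - <<'E'
from h import *
T=robot.capture("top");S=robot.capture("side")
A=[]
for c,p,q in((T,(303.5,186.2),(310.2,183.1)),(S,(341.,194.4),(347.1,198.2))):
    a=onz(c,*p,222);b=onz(c,*q,222);d=b-a;print(a.round(1),d.round(1),np.hypot(*d[:2]),"ang world",np.arctan2(d[1],d[0]),"fix",np.arctan2(d[1],d[0])-.134)
# triangulate
M=np.zeros((3,3));y=np.zeros(3)
for c,p in((T,(303.5,186.2)),(S,(341.,194.4))):
    o,d=ray(c,*p);d/=np.linalg.norm(d);P=np.eye(3)-np.outer(d,d);M+=P;y+=P@o
print(np.linalg.solve(M,y))
# bush ellipse outer by colour (top), yellow/brass
for n,c,u,v in(("top",T,303,190),("side",S,339,220)):
    hs=cv2.cvtColor(c["pixels"],cv2.COLOR_RGB2HSV);m=cv2.inRange(hs,(12,110,60),(32,255,255))
    w=np.zeros_like(m);w[v-22:v+22,u-22:u+22]=m[v-22:v+22,u-22:u+22];ys,xs=np.nonzero(w);print(n,len(xs),xs.min(),xs.max(),ys.min(),ys.max())
    h=cv2.convexHull(np.c_[xs,ys].astype(np.int32)); print(h[:,0].tolist())
    print(onz(c,(xs.min()+xs.max())/2,(ys.min()+ys.max())/2,150))
s=robot.observe();print(s["t"],s["position"],s["tool_rot"])
E
```

```text
[621.5 -22.3 222. ] [  7.  -14.3   0. ] 15.91931802761325 ang world -1.1127336900916043 fix -1.2467336900916042
[622.7 -24.8 222. ] [  6.6 -12.7   0. ] 14.321928910857045 ang world -1.0931810700413664 fix -1.2271810700413663
[622.85230173 -22.68168169 219.75885081]
top 67 293 309 189 200
[[309, 196], [306, 199], [304, 200], [298, 200], [293, 195], [293, 189], [309, 195]]
[615.38867168 -21.37903036 150.        ]
side 144 327 348 213 229
[[348, 223], [346, 226], [343, 228], [340, 229], [336, 229], [333, 228], [331, 227], [328, 224], [327, 222], [327, 217], [328, 215], [330, 213], [331, 213], [346, 215], [348, 217]]
[621.28804725 -25.65281074 150.        ]
0.35 [ 128.45779603 -534.67388736  199.9266617 ] [-2.21265334e-04  9.93059140e-01  1.17615883e-01  2.09004467e-07]
```

Call:
servo_tool:
  grip: 1
  series:
    - {"dx": 0.4, "dy": -0.3, "dz": -0.4, "roll": -1}
    - {"dx": 1.0, "dy": -0.7, "dz": -0.8, "roll": -2}
    - {"dx": 1.8, "dy": -1.2, "dz": -1.3, "roll": -3}
    - {"dx": 2.6, "dy": -1.7, "dz": -1.3, "roll": -4}
    - {"dx": 3.4, "dy": -2.2, "dz": -1.3, "roll": -5}
    - {"dx": 4.2, "dy": -2.7, "dz": -1.3, "roll": -6}
    - {"dx": 5.0, "dy": -3.2, "dz": -1.3, "roll": -7}
    - {"dx": 5.6, "dy": -3.6, "dz": -1.3, "roll": -8}
    - {"dx": 6.0, "dy": -3.8, "dz": -1.3, "roll": -8}
    - {"dx": 6.0, "dy": -3.8, "dz": -1.3, "roll": -8}

```text
t: 1.6
position: [426.1, -227.8, 278.0]
tool_rot: [-0.0, 0.858, 0.513, -0.0]
contact_force: [-0.1, 0.1, -0.4]
finger_gap: 93.6
```

```bash
cat > st.py <<'E'
from h import *
from scipy.spatial.transform import Rotation as Ro
def rel(tgt=(622,-23.5,275)):
    s=robot.observe();w,x,y,z=s["tool_rot"];R=Ro.from_quat([x,y,z,w]).as_matrix()
    print("t",round(s["t"],2),"pos",s["position"].round(1),"yaw",np.arctan2(R[1,0],R[0,0]).round(3),"q",s["joint_pos"].round(3),"F",s["contact_force"].round(1),"M",s["wrist_torque"].round(2),"gap",round(s["finger_gap"],1))
    print("units",(R.T@(np.array(tgt)-s["position"])/60).round(3),"tilt",R[:,2].round(3))
    return s
E
python3 -c "from st import *;rel()"
```

```text
t 1.6 pos [ 426.1 -227.8  278. ] yaw 1.077 q [-0.608 -0.064  1.371 -0.     1.835 -0.115] F [-0.1  0.1 -0.4] M [-0.03 -0.04  0.02] gap 93.6
units [4.546 1.261 0.05 ] tilt [-0.  0. -1.]
```

Call:
servo_tool:
  series:
    - {"dx": 0.4, "dy": 0.1, "roll": -1.5}
    - {"dx": 1.0, "dy": 0.28, "roll": -3}
    - {"dx": 1.7, "dy": 0.48, "roll": -4.5}
    - {"dx": 2.5, "dy": 0.7, "roll": -6}
    - {"dx": 3.3, "dy": 0.92, "roll": -7.5}
    - {"dx": 4.0, "dy": 1.1, "roll": -9}
    - {"dx": 4.4, "dy": 1.22, "roll": -10.5}
    - {"dx": 4.55, "dy": 1.26, "roll": -12}
    - {"dx": 4.55, "dy": 1.26, "roll": -13}
    - {"dx": 4.55, "dy": 1.26, "roll": -13}

```text
schema error: expected keys dx, dy, dz, roll
```

```bash
python3 - <<'E'
from st import *
rel((622,-23.5,210))
c=robot.capture("wrist");cv2.imwrite("pics/w1.png",c["pixels"][:,:,::-1])
E
```

```text
t 1.6 pos [ 426.1 -227.8  278. ] yaw 1.077 q [-0.608 -0.064  1.371 -0.     1.835 -0.115] F [-0.1  0.1 -0.4] M [-0.03 -0.04  0.02] gap 93.6
units [4.546 1.261 1.133] tilt [-0.  0. -1.]
```

View pics/w1.png

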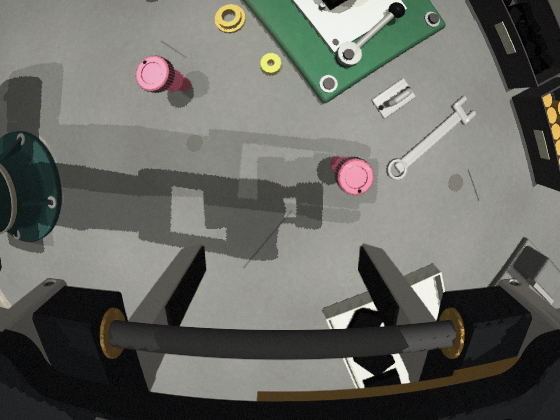

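The call was refused because every row needs all four keys. The wrist view shows two pink look-alikes at (155,75) and (355,175), well below the fingers.

Call:
servo_tool:
  series:
    - {"dx": 0.4, "dy": 0.1, "dz": 0, "roll": -1.5}
    - {"dx": 1.0, "dy": 0.28, "dz": 0, "roll": -3}
    - {"dx": 1.7, "dy": 0.48, "dz": 0, "roll": -4.5}
    - {"dx": 2.5, "dy": 0.7, "dz": 0, "roll": -6}
    - {"dx": 3.3, "dy": 0.92, "dz": 0, "roll": -7.5}
    - {"dx": 4.0, "dy": 1.1, "dz": 0, "roll": -9}
    - {"dx": 4.4, "dy": 1.22, "dz": 0, "roll": -10.5}
    - {"dx": 4.55, "dy": 1.26, "dz": 0, "roll": -12}
    - {"dx": 4.55, "dy": 1.26, "dz": 0, "roll": -13}
    - {"dx": 4.55, "dy": 1.26, "dz": 0, "roll": -13}

```text
t: 2.9
position: [621.7, -26.6, 278.1]
tool_rot: [-0.0, 0.347, 0.938, -0.0]
contact_force: [0.3, 0.2, 0.1]
finger_gap: 93.9
```

```bash
python3 - <<'E'
from st import *
rel((622,-23.5,210))
c=robot.capture("wrist");cv2.imwrite("pics/w2.png",c["pixels"][:,:,::-1])
E
```

```text
t 2.9 pos [621.7 -26.6 278.1] yaw 2.432 q [-1.330e-01  2.520e-01  1.028e+00 -1.000e-03  1.862e+00 -9.950e-01] F [0.3 0.2 0.1] M [ 0.03 -0.17  0.02] gap 93.9
units [0.03  0.043 1.134] tilt [-0.    -0.001 -1.   ]
```

View pics/w2.png

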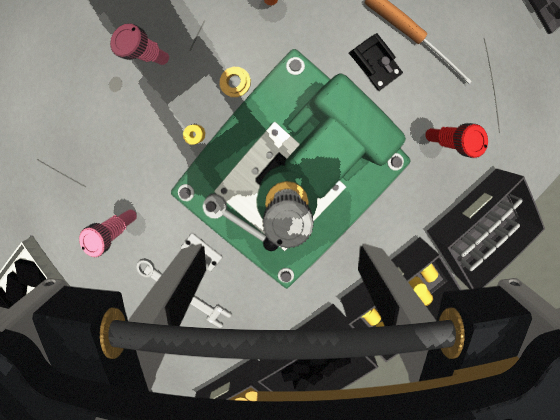

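The wrist view shows the grey head with its top disc near (290,227), centred between the finger lines. I'll refine its centre with the fisheye model.

```bash
python3 - <<'E'
from st import *
c=robot.capture("wrist")
def fz(u,v,z):
    x,y=u-c["cx"],v-c["cy"];r=np.hypot(x,y);th=r/c["fx"];d=np.array([x/r*np.sin(th),y/r*np.sin(th),np.cos(th)])
    R=np.array(c["R"]);o=-R.T@c["t"];d=R.T@d;return o+d*(z-o[2])/d[2]
print(fz(290,227,222))
cr=c["pixels"][170:270,240:340,::-1];cv2.imwrite("pics/w2c.png",cv2.resize(cr,(600,600),interpolation=cv2.INTER_CUBIC))
for a in range(0,360,45):print(a)if 0 else None
def pr(X):
    p=np.array(c["R"])@X+c["t"];r=np.hypot(p[0],p[1]);th=np.arctan2(r,p[2]);return c["fx"]*th*p[0]/r+c["cx"],c["fx"]*th*p[1]/r+c["cy"]
for C in((622,-23.5),(622,-25.5)):
    im=cv2.resize(cr,(600,600),interpolation=cv2.INTER_CUBIC)
print(pr(np.array([622,-23.5,222])),"r",[np.round(pr(np.array([622+20*np.cos(a),-23.5+20*np.sin(a),222])),1) for a in(0,1.57,3.14,4.71)])
E
```

```text
[625.76432636 -20.42847816 222.        ]
(np.float64(283.85033440985745), np.float64(225.96219061258242)) r [array([300.3, 244.1]), array([303.7, 209.8]), array([266.8, 207.1]), array([264.6, 241.6])]
```

View pics/w2c.png

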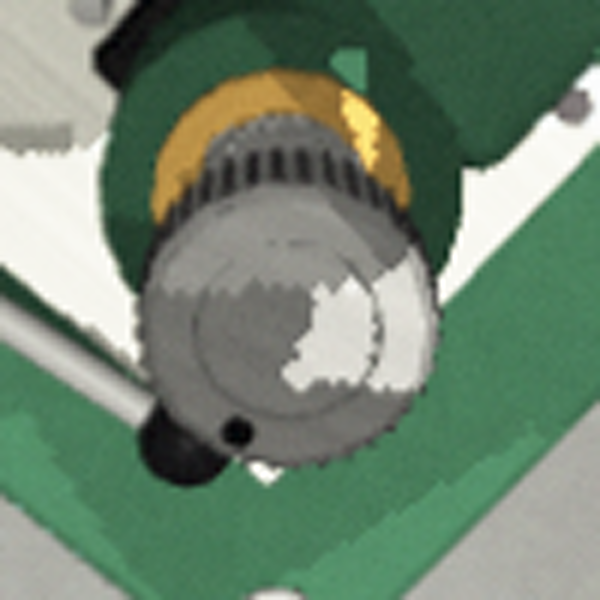

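Call:
servo_tool:
  series:
    - {"dx": 0.04, "dy": 0.06, "dz": 0.3, "roll": 0}
    - {"dx": 0.04, "dy": 0.06, "dz": 0.7, "roll": 0}
    - {"dx": 0.04, "dy": 0.06, "dz": 1.0, "roll": 0}
    - {"dx": 0.04, "dy": 0.06, "dz": 1.14, "roll": 0}
    - {"dx": 0.04, "dy": 0.06, "dz": 1.14, "roll": 0}
    - {"dx": 0.04, "dy": 0.06, "dz": 1.14, "roll": 0}

```text
t: 3.75
position: [622.9, -20.9, 210.9]
tool_rot: [0.001, 0.346, 0.938, 0.0]
contact_force: [0.1, -0.6, 0.6]
finger_gap: 94.3
```

Call:
servo_tool:
  grip: 0.3
  series:
    - {"dx": 0, "dy": 0, "dz": 0, "roll": 0}
    - {"dx": 0, "dy": 0, "dz": 0, "roll": 0}
    - {"dx": 0, "dy": 0, "dz": 0, "roll": 0}
    - {"dx": 0, "dy": 0, "dz": 0, "roll": 0}
    - {"dx": 0, "dy": 0, "dz": 0, "roll": 0}
    - {"dx": 0, "dy": 0, "dz": 0, "roll": 0}

```text
t: 4.5
position: [622.4, -20.8, 209.8]
tool_rot: [0.0, 0.346, 0.938, -0.0]
contact_force: [0.2, -0.4, -0.2]
finger_gap: 39.3
```

```bash
python3 - <<'E'
from st import *
rel((622.5,-22.3,209.7))
c=robot.capture("side");cv2.imwrite("pics/s3.png",cv2.resize(c["pixels"][130:260,270:410,::-1],(700,650),interpolation=cv2.INTER_CUBIC))
E
```

```text
t 4.5 pos [622.4 -20.8 209.8] yaw 2.435 q [-0.124  0.249  1.166 -0.     1.726 -0.989] F [ 0.2 -0.4 -0.2] M [-0.01 -0.11 -0.04] gap 39.3
units [-0.017 -0.018  0.001] tilt [-0. -0. -1.]
```

View pics/s3.png

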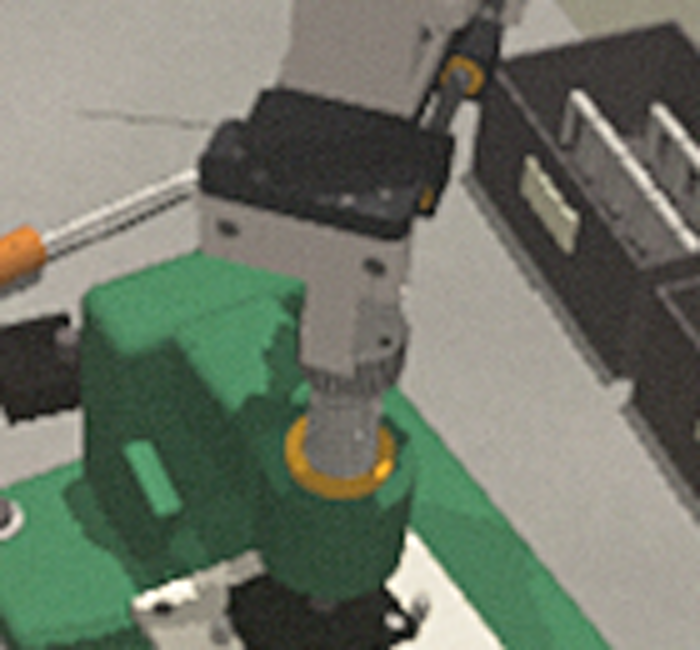

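Call:
servo_tool:
  series:
    - {"dx": 0, "dy": 0, "dz": -0.008, "roll": -1}
    - {"dx": 0, "dy": 0, "dz": -0.013, "roll": -2}
    - {"dx": 0, "dy": 0, "dz": -0.018, "roll": -3}
    - {"dx": 0, "dy": 0, "dz": -0.023, "roll": -4}
    - {"dx": 0, "dy": 0, "dz": -0.028, "roll": -5}
    - {"dx": 0, "dy": 0, "dz": -0.028, "roll": -5}
    - {"dx": 0, "dy": 0, "dz": -0.028, "roll": -5}

```text
t: 5.42
position: [622.2, -21.2, 211.2]
tool_rot: [-0.0, 0.092, 0.996, -0.0]
contact_force: [-0.5, -0.7, -0.1]
finger_gap: 38.8
```

```bash
python3 - <<'E'
from st import *
rel((622.4,-20.8,211.5))
E
```

```text
t 5.42 pos [622.2 -21.2 211.2] yaw 2.957 q [-1.250e-01  2.490e-01  1.163e+00 -1.000e-03  1.730e+00 -1.511e+00] F [-0.5 -0.7 -0.1] M [-0.37  0.04 -0.01] gap 38.8
units [-0.001  0.008 -0.005] tilt [-0.001 -0.001 -1.   ]
```

```bash
python3 - <<'E'
from st import *
c=robot.capture("wrist");a=c["pixels"][150:350,180:380,::-1]
c=robot.capture("top");b=c["pixels"][165:210,280:325,::-1]
cv2.imwrite("pics/w4.png",np.hstack([cv2.resize(x,(400,400),interpolation=cv2.INTER_CUBIC)for x in(a,b)]))
E
```

```text
(no output)
```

View pics/w4.png

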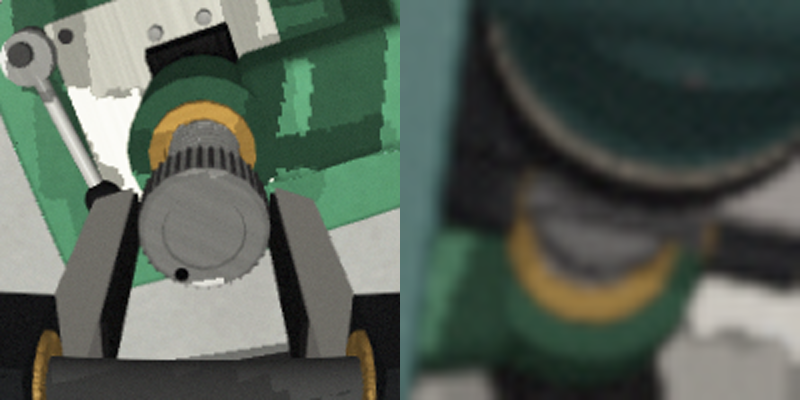

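The punch mark, at crop (182,274) on the left panel, keeps its bearing relative to the fingers, so the head turns with the gripper without slip. Continuing.

Call:
servo_tool:
  series:
    - {"dx": 0, "dy": 0, "dz": -0.006, "roll": -1}
    - {"dx": 0, "dy": 0, "dz": -0.011, "roll": -2}
    - {"dx": 0, "dy": 0, "dz": -0.016, "roll": -3}
    - {"dx": 0, "dy": 0, "dz": -0.021, "roll": -4}
    - {"dx": 0, "dy": 0, "dz": -0.026, "roll": -5}
    - {"dx": 0, "dy": 0, "dz": -0.031, "roll": -6}
    - {"dx": 0, "dy": 0, "dz": -0.034, "roll": -6.6}
    - {"dx": 0, "dy": 0, "dz": -0.034, "roll": -6.6}
    - {"dx": 0, "dy": 0, "dz": -0.034, "roll": -6.6}

```text
t: 6.65
position: [622.7, -21.4, 212.9]
tool_rot: [-0.0, -0.251, 0.968, -0.001]
contact_force: [1.1, -3.1, -4.0]
finger_gap: 38.9
```

```bash
python3 - <<'E'
from st import *
rel((622.4,-20.8,211.5))
c=robot.capture("wrist");a=c["pixels"][150:350,180:380,::-1]
c=robot.capture("side");b=c["pixels"][180:250,305:375,::-1]
cv2.imwrite("pics/w5.png",np.hstack([cv2.resize(x,(400,400),interpolation=cv2.INTER_CUBIC)for x in(a,b)]))
E
```

```text
t 6.65 pos [622.7 -21.4 212.9] yaw -2.635 q [-1.250e-01  2.500e-01  1.159e+00 -1.000e-03  1.732e+00 -2.202e+00] F [ 1.1 -3.1 -4. ] M [-0.81 -0.67 -0.07] gap 38.9
units [-0.     0.011  0.023] tilt [ 0.    -0.001 -1.   ]
```

View pics/w5.png

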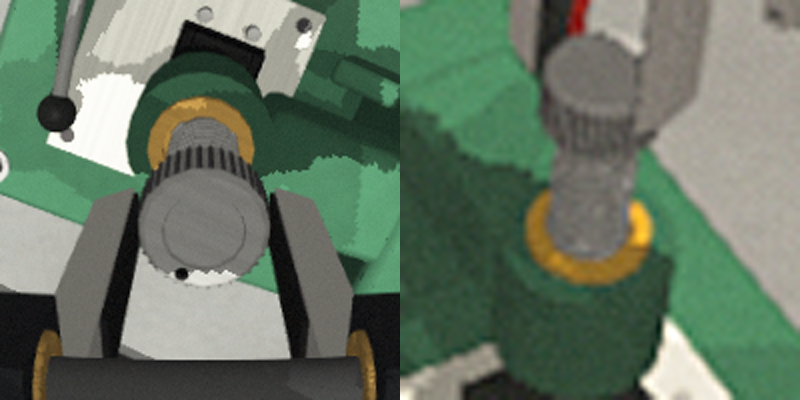

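Call:
servo_tool:
  series:
    - {"dx": 0, "dy": 0, "dz": -0.005, "roll": -0.8}
    - {"dx": 0, "dy": 0, "dz": -0.005, "roll": -1.6}
    - {"dx": 0, "dy": 0, "dz": -0.005, "roll": -2}
    - {"dx": 0, "dy": 0, "dz": 0.01, "roll": -2}
    - {"dx": 0, "dy": 0, "dz": 0.03, "roll": -2}
    - {"dx": 0, "dy": 0, "dz": 0.03, "roll": -2}

```text
t: 7.5
position: [622.8, -21.0, 212.2]
tool_rot: [0.001, -0.351, 0.936, -0.001]
contact_force: [2.4, -3.5, -2.5]
finger_gap: 38.8
```

```bash
python3 - <<'E'
from st import *
rel((622.4,-20.8,211.5))
E
```

```text
t 7.5 pos [622.8 -21.  212.2] yaw -2.425 q [-0.124  0.249  1.162 -0.     1.73  -2.412] F [ 2.4 -3.5 -2.5] M [-0.93 -0.92 -0.  ] gap 38.8
units [0.003 0.008 0.012] tilt [ 0.002 -0.001 -1.   ]
```

Call:
servo_tool:
  series:
    - {"dx": 0, "dy": 0, "dz": 0.015, "roll": 0}
    - {"dx": 0, "dy": 0, "dz": 0.03, "roll": 0}
    - {"dx": 0, "dy": 0, "dz": 0.03, "roll": 0}

```text
t: 7.88
position: [622.7, -21.1, 210.0]
tool_rot: [0.0, -0.351, 0.936, -0.0]
contact_force: [1.9, -3.5, -1.1]
finger_gap: 39.0
```

```bash
python3 - <<'E'
from st import *
rel((622.4,-20.8,211.5))
E
```

```text
t 7.88 pos [622.7 -21.1 210. ] yaw -2.424 q [-1.250e-01  2.490e-01  1.165e+00 -1.000e-03  1.726e+00 -2.413e+00] F [ 1.9 -3.5 -1.1] M [-1.04 -1.04  0.05] gap 39.0
units [ 0.     0.007 -0.025] tilt [ 0.001 -0.001 -1.   ]
```

Call:
servo_tool:
  series:
    - {"dx": 0, "dy": 0, "dz": 0.015, "roll": 0}
    - {"dx": 0, "dy": 0, "dz": 0.03, "roll": 0}
    - {"dx": 0, "dy": 0, "dz": 0.04, "roll": 0}
    - {"dx": 0, "dy": 0, "dz": 0.04, "roll": 0}

```text
t: 8.38
position: [622.7, -21.0, 208.1]
tool_rot: [0.0, -0.351, 0.936, -0.0]
contact_force: [3.3, -4.4, 0.8]
finger_gap: 38.6
```

```bash
python3 - <<'E'
from st import *
rel((622.4,-20.8,211.5))
c=robot.capture("wrist");a=c["pixels"][150:350,180:380,::-1]
c=robot.capture("side");b=c["pixels"][180:250,305:375,::-1]
cv2.imwrite("pics/w6.png",np.hstack([cv2.resize(x,(400,400),interpolation=cv2.INTER_CUBIC)for x in(a,b)]))
E
```

```text
t 8.38 pos [622.7 -21.  208.1] yaw -2.424 q [-0.124  0.249  1.169 -0.     1.722 -2.413] F [ 3.3 -4.4  0.8] M [-1.16 -1.   -0.  ] gap 38.6
units [ 0.001  0.006 -0.056] tilt [ 0.001 -0.001 -1.   ]
```

View pics/w6.png

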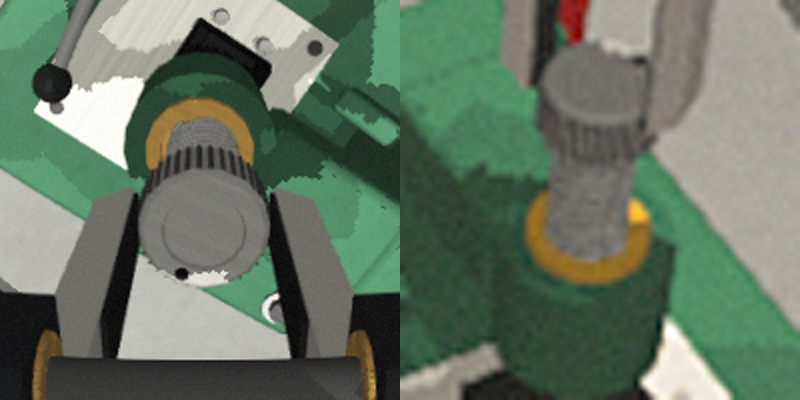

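Call:
servo_tool:
  series:
    - {"dx": 0, "dy": 0, "dz": 0.01, "roll": 0}
    - {"dx": 0, "dy": 0, "dz": 0.015, "roll": 0}
    - {"dx": 0, "dy": 0, "dz": 0.015, "roll": 0}

```text
t: 8.85
position: [622.8, -20.9, 207.9]
tool_rot: [0.001, -0.351, 0.936, -0.001]
contact_force: [2.3, -4.5, 5.0]
finger_gap: 38.4
```

```bash
python3 - <<'E'
from st import *
rel((622.4,-20.8,211.5))
E
```

```text
t 8.85 pos [622.8 -20.9 207.9] yaw -2.424 q [-0.124  0.249  1.17  -0.     1.721 -2.413] F [ 2.3 -4.5  5. ] M [-1.1  -0.77  0.01] gap 38.4
units [ 0.003  0.005 -0.061] tilt [ 0.002 -0.    -1.   ]
```

Call:
servo_tool:
  series:
    - {"dx": 0, "dy": 0, "dz": 0.0, "roll": 1}
    - {"dx": 0, "dy": 0, "dz": 0.003, "roll": 2}
    - {"dx": 0, "dy": 0, "dz": 0.008, "roll": 3}
    - {"dx": 0, "dy": 0, "dz": 0.013, "roll": 4}
    - {"dx": 0, "dy": 0, "dz": 0.018, "roll": 5}
    - {"dx": 0, "dy": 0, "dz": 0.023, "roll": 6}
    - {"dx": 0, "dy": 0, "dz": 0.028, "roll": 7}
    - {"dx": 0, "dy": 0, "dz": 0.033, "roll": 8}
    - {"dx": 0, "dy": 0, "dz": 0.033, "roll": 8}

```text
t: 9.98
position: [621.0, -20.8, 205.2]
tool_rot: [-0.001, 0.061, 0.998, -0.0]
contact_force: [0.5, -4.3, 5.0]
finger_gap: 39.3
```

```bash
python3 - <<'E'
from st import *
rel((622.4,-20.8,211.5))
E
```

```text
t 9.97 pos [621.  -20.8 205.2] yaw 3.021 q [-0.124  0.249  1.175 -0.     1.72  -1.574] F [ 0.5 -4.3  5. ] M [-1.06  0.04  0.02] gap 39.3
units [-0.022  0.003 -0.105] tilt [-0.003 -0.    -1.   ]
```

Call:
servo_tool:
  series:
    - {"dx": 0, "dy": 0, "dz": 0.005, "roll": 1.4}
    - {"dx": 0, "dy": 0, "dz": 0.012, "roll": 2.8}
    - {"dx": 0, "dy": 0, "dz": 0.019, "roll": 4.2}
    - {"dx": 0, "dy": 0, "dz": 0.026, "roll": 5.6}
    - {"dx": 0, "dy": 0, "dz": 0.033, "roll": 7}
    - {"dx": 0, "dy": 0, "dz": 0.04, "roll": 8.4}
    - {"dx": 0, "dy": 0, "dz": 0.047, "roll": 9.8}
    - {"dx": 0, "dy": 0, "dz": 0.054, "roll": 11.2}
    - {"dx": 0, "dy": 0, "dz": 0.06, "roll": 12.5}
    - {"dx": 0, "dy": 0, "dz": 0.06, "roll": 12.5}

```text
t: 11.22
position: [622.6, -19.2, 201.5]
tool_rot: [-0.001, 0.654, 0.756, 0.001]
contact_force: [4.2, -0.1, 3.7]
finger_gap: 38.9
```

```bash
python3 - <<'E'
from st import *
rel((622.4,-20.8,211.5))
c=robot.capture("wrist");a=c["pixels"][150:350,180:380,::-1]
c=robot.capture("side");b=c["pixels"][180:250,305:375,::-1]
cv2.imwrite("pics/w7.png",np.hstack([cv2.resize(x,(400,400),interpolation=cv2.INTER_CUBIC)for x in(a,b)]))
E
```

```text
t 11.22 pos [622.6 -19.2 201.5] yaw 1.715 q [-0.123  0.25   1.181  0.003  1.71  -0.267] F [ 4.2 -0.1  3.7] M [-0.09 -0.84 -0.12] gap 38.9
units [-0.026 -0.006 -0.167] tilt [ 0.001  0.003 -1.   ]
```

View pics/w7.png

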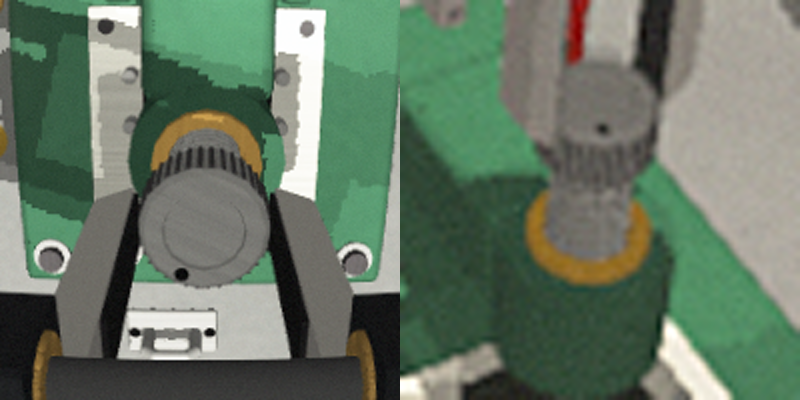

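Call:
servo_tool:
  series:
    - {"dx": 0, "dy": 0, "dz": 0.007, "roll": 1.4}
    - {"dx": 0, "dy": 0, "dz": 0.014, "roll": 2.8}
    - {"dx": 0, "dy": 0, "dz": 0.021, "roll": 4.2}
    - {"dx": 0, "dy": 0, "dz": 0.028, "roll": 5.6}
    - {"dx": 0, "dy": 0, "dz": 0.035, "roll": 7}
    - {"dx": 0, "dy": 0, "dz": 0.042, "roll": 8.4}
    - {"dx": 0, "dy": 0, "dz": 0.049, "roll": 9.8}
    - {"dx": 0, "dy": 0, "dz": 0.056, "roll": 11.2}
    - {"dx": 0, "dy": 0, "dz": 0.062, "roll": 12.5}
    - {"dx": 0, "dy": 0, "dz": 0.062, "roll": 12.5}

```text
t: 12.58
position: [622.8, -21.8, 197.8]
tool_rot: [0.001, 0.98, 0.201, 0.0]
contact_force: [3.4, -3.3, 4.7]
finger_gap: 38.8
```

```bash
python3 - <<'E'
from st import *
rel((622.4,-20.8,211.5))
E
```

```text
t 12.57 pos [622.8 -21.8 197.8] yaw 0.405 q [-0.125  0.251  1.188 -0.002  1.702  1.041] F [ 3.4 -3.3  4.7] M [-0.94 -0.73  0.01] gap 38.8
units [ 0.    -0.017 -0.228] tilt [ 0.001 -0.002 -1.   ]
```

Call:
servo_tool:
  series:
    - {"dx": 0, "dy": 0, "dz": 0.007, "roll": 1.4}
    - {"dx": 0, "dy": 0, "dz": 0.014, "roll": 2.8}
    - {"dx": 0, "dy": 0, "dz": 0.021, "roll": 4.2}
    - {"dx": 0, "dy": 0, "dz": 0.028, "roll": 5.6}
    - {"dx": 0, "dy": 0, "dz": 0.035, "roll": 7}
    - {"dx": 0, "dy": 0, "dz": 0.042, "roll": 8.4}
    - {"dx": 0, "dy": 0, "dz": 0.049, "roll": 9.8}
    - {"dx": 0, "dy": 0, "dz": 0.056, "roll": 11.2}
    - {"dx": 0, "dy": 0, "dz": 0.062, "roll": 12.5}
    - {"dx": 0, "dy": 0, "dz": 0.062, "roll": 12.5}

```text
t: 13.82
position: [622.3, -20.5, 194.2]
tool_rot: [-0.0, 0.9, -0.436, 0.0]
contact_force: [2.7, -2.5, 5.6]
finger_gap: 38.4
```

```bash
python3 - <<'E'
from st import *
rel((622.4,-20.8,211.5))
c=robot.capture("wrist");a=c["pixels"][150:350,180:380,::-1]
c=robot.capture("side");b=c["pixels"][180:250,305:375,::-1]
cv2.imwrite("pics/w8.png",np.hstack([cv2.resize(x,(400,400),interpolation=cv2.INTER_CUBIC)for x in(a,b)]))
E
```

```text
t 13.82 pos [622.3 -20.5 194.2] yaw -0.903 q [-1.240e-01  2.510e-01  1.194e+00  1.000e-03  1.696e+00  2.350e+00] F [ 2.7 -2.5  5.6] M [-0.28 -0.53 -0.08] gap 38.4
units [ 0.004  0.002 -0.288] tilt [ 0.     0.001 -1.   ]
```

View pics/w8.png

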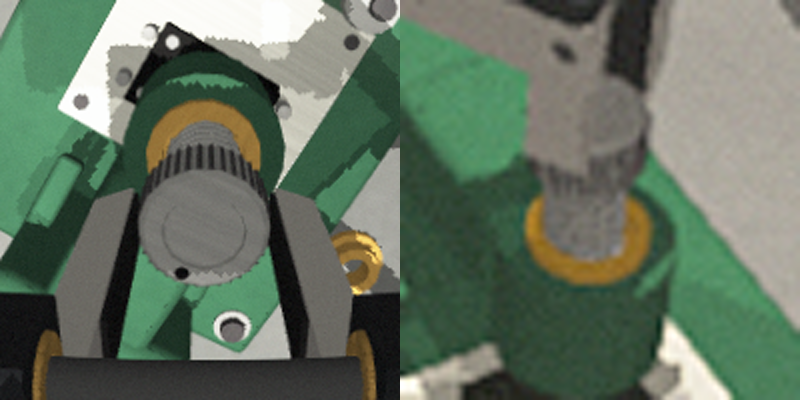

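Call:
servo_tool:
  grip: 0.8
  series:
    - {"dx": 0, "dy": 0, "dz": 0, "roll": 0}
    - {"dx": 0, "dy": 0, "dz": 0, "roll": 0}
    - {"dx": 0, "dy": 0, "dz": 0, "roll": 0}
    - {"dx": 0, "dy": 0, "dz": 0, "roll": 0}

```text
t: 14.42
position: [622.0, -20.6, 192.9]
tool_rot: [0.0, 0.899, -0.437, -0.001]
contact_force: [-0.2, -1.3, -0.2]
finger_gap: 73.9
```

Call:
servo_tool:
  series:
    - {"dx": 0, "dy": 0, "dz": 0, "roll": -1.6}
    - {"dx": 0, "dy": 0, "dz": 0, "roll": -3.2}
    - {"dx": 0, "dy": 0, "dz": 0, "roll": -4.8}
    - {"dx": 0, "dy": 0, "dz": 0, "roll": -6.4}
    - {"dx": 0, "dy": 0, "dz": 0, "roll": -8}
    - {"dx": 0, "dy": 0, "dz": 0, "roll": -9.6}
    - {"dx": 0, "dy": 0, "dz": 0, "roll": -11.2}
    - {"dx": 0, "dy": 0, "dz": 0, "roll": -12.8}
    - {"dx": 0, "dy": 0, "dz": 0, "roll": -14}
    - {"dx": 0, "dy": 0, "dz": 0, "roll": -14}

```text
t: 15.68
position: [622.3, -20.8, 193.4]
tool_rot: [-0.0, 0.961, 0.276, -0.0]
contact_force: [-0.0, -0.3, 0.1]
finger_gap: 75.2
```

Call:
servo_tool:
  series:
    - {"dx": 0, "dy": 0, "dz": 0, "roll": -1.6}
    - {"dx": 0, "dy": 0, "dz": 0, "roll": -3.2}
    - {"dx": 0, "dy": 0, "dz": 0, "roll": -4.8}
    - {"dx": 0, "dy": 0, "dz": 0, "roll": -6.4}
    - {"dx": 0, "dy": 0, "dz": 0, "roll": -8}
    - {"dx": 0, "dy": 0, "dz": 0, "roll": -8}
    - {"dx": 0, "dy": 0, "dz": 0, "roll": -8}

```text
t: 16.55
position: [622.4, -20.8, 193.5]
tool_rot: [-0.0, 0.766, 0.642, -0.0]
contact_force: [-0.3, 0.1, -0.3]
finger_gap: 75.5
```

```bash
python3 - <<'E'
from st import *
rel((622.4,-20.8,194))
c=robot.capture("wrist");a=c["pixels"][150:350,180:380,::-1]
c=robot.capture("side");b=c["pixels"][180:250,305:375,::-1]
cv2.imwrite("pics/w9.png",np.hstack([cv2.resize(x,(400,400),interpolation=cv2.INTER_CUBIC)for x in(a,b)]))
E
```

```text
t 16.55 pos [622.4 -20.8 193.5] yaw 1.395 q [-0.124  0.252  1.195 -0.     1.695  0.051] F [-0.3  0.1 -0.3] M [-0.02 -0.05  0.02] gap 75.5
units [-0.    -0.    -0.008] tilt [-0. -0. -1.]
```

View pics/w9.png

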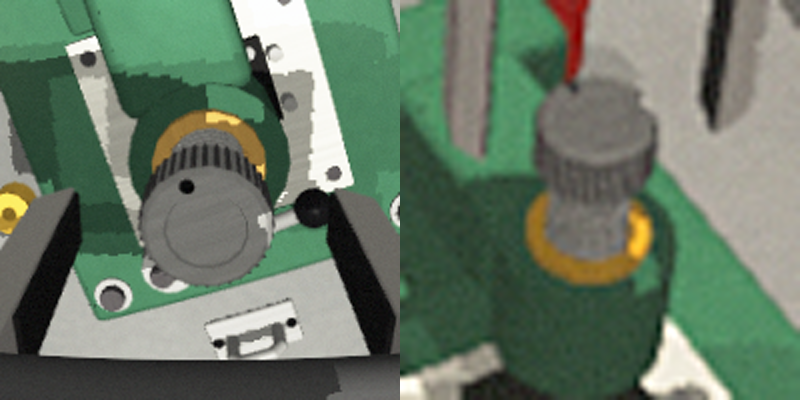

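Call:
servo_tool:
  grip: 0.3
  series:
    - {"dx": 0, "dy": 0, "dz": 0, "roll": 0}
    - {"dx": 0, "dy": 0, "dz": 0, "roll": 0}
    - {"dx": 0, "dy": 0, "dz": 0, "roll": 0}
    - {"dx": 0, "dy": 0, "dz": 0, "roll": 0}
    - {"dx": 0, "dy": 0, "dz": 0, "roll": 0}

```text
t: 17.27
position: [622.5, -20.9, 193.6]
tool_rot: [0.0, 0.765, 0.643, 0.0]
contact_force: [0.3, 0.2, 0.3]
finger_gap: 38.6
```

Call:
servo_tool:
  series:
    - {"dx": 0, "dy": 0, "dz": 0.007, "roll": 1.3}
    - {"dx": 0, "dy": 0, "dz": 0.013, "roll": 2.6}
    - {"dx": 0, "dy": 0, "dz": 0.02, "roll": 3.9}
    - {"dx": 0, "dy": 0, "dz": 0.026, "roll": 5.2}
    - {"dx": 0, "dy": 0, "dz": 0.033, "roll": 6.5}
    - {"dx": 0, "dy": 0, "dz": 0.039, "roll": 7.8}
    - {"dx": 0, "dy": 0, "dz": 0.045, "roll": 9}
    - {"dx": 0, "dy": 0, "dz": 0.045, "roll": 9}

```text
t: 18.27
position: [622.8, -21.1, 191.0]
tool_rot: [0.0, 0.974, 0.226, 0.0]
contact_force: [0.4, -0.8, 0.1]
finger_gap: 39.0
```

```bash
python3 - <<'E'
from st import *
rel((622.4,-20.8,190))
E
```

```text
t 18.27 pos [622.8 -21.1 191. ] yaw 0.457 q [-0.125  0.252  1.199 -0.     1.689  0.989] F [ 0.4 -0.8  0.1] M [-0.26 -0.29 -0.04] gap 39.0
units [-0.004 -0.008  0.017] tilt [ 0.001 -0.001 -1.   ]
```

Call:
servo_tool:
  series:
    - {"dx": 0, "dy": 0, "dz": 0.006, "roll": 1.2}
    - {"dx": 0, "dy": 0, "dz": 0.012, "roll": 2.4}
    - {"dx": 0, "dy": 0, "dz": 0.018, "roll": 3.6}
    - {"dx": 0, "dy": 0, "dz": 0.024, "roll": 4.8}
    - {"dx": 0, "dy": 0, "dz": 0.03, "roll": 6}
    - {"dx": 0, "dy": 0, "dz": 0.035, "roll": 7}
    - {"dx": 0, "dy": 0, "dz": 0.035, "roll": 7}
    - {"dx": 0, "dy": 0, "dz": 0.035, "roll": 7}
    - {"dx": 0, "dy": 0, "dz": 0.035, "roll": 7}

```text
t: 19.4
position: [622.7, -20.7, 189.0]
tool_rot: [-0.0, 0.99, -0.138, 0.0]
contact_force: [1.9, 0.2, 0.7]
finger_gap: 39.0
```

```bash
python3 - <<'E'
from st import *
rel((622.4,-20.8,190))
c=robot.capture("wrist");a=c["pixels"][150:350,180:380,::-1]
c=robot.capture("side");b=c["pixels"][180:250,305:375,::-1]
cv2.imwrite("pics/w10.png",np.hstack([cv2.resize(x,(400,400),interpolation=cv2.INTER_CUBIC)for x in(a,b)]))
cv2.imwrite("pics/s10.png",c["pixels"][:,:,::-1])
c=robot.capture("wrist")
def fz(u,v,z):
    x,y=u-c["cx"],v-c["cy"];r=np.hypot(x,y);th=r/c["fx"];d=np.array([x/r*np.sin(th),y/r*np.sin(th),np.cos(th)])
    R=np.array(c["R"]);o=-R.T@c["t"];d=R.T@d;return o+d*(z-o[2])/d[2]
np.save("/tmp/wr.npy",np.array([0]))
import pickle;pickle.dump(c,open("/tmp/c.pkl","wb"))
E
```

```text
t 19.4 pos [622.7 -20.7 189. ] yaw -0.276 q [-0.124  0.252  1.203  0.     1.686  1.722] F [1.9 0.2 0.7] M [ 0.05 -0.33 -0.05] gap 39.0
units [-0.004  0.003 -0.017] tilt [ 0.001  0.    -1.   ]
```

View pics/w10.png

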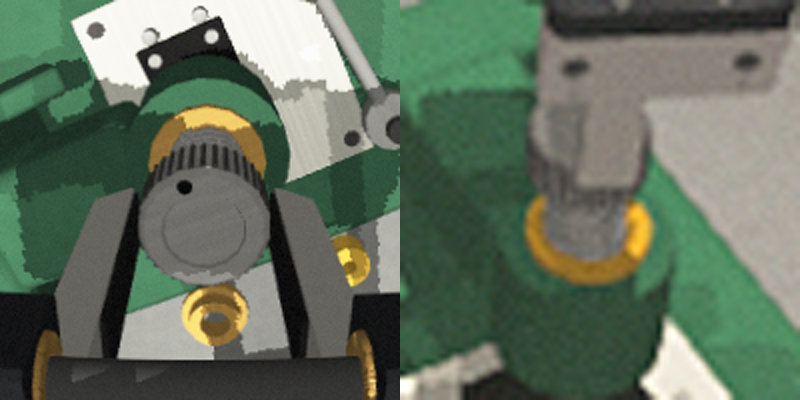

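View pics/s10.png

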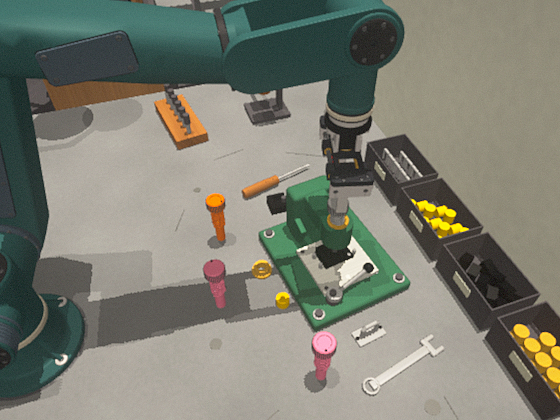

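```bash
python3 - <<'E'
from st import *
import pickle;c=pickle.load(open("/tmp/c.pkl","rb"))
def fz(u,v,z):
    x,y=u-c["cx"],v-c["cy"];r=np.hypot(x,y);th=r/c["fx"];d=np.array([x/r*np.sin(th),y/r*np.sin(th),np.cos(th)])
    R=np.array(c["R"]);o=-R.T@c["t"];d=R.T@d;return o+d*(z-o[2])/d[2]
a=fz(180+204/2,150+226/2,201);b=fz(180+184/2,150+187/2,201);d=b-a
print(a,d,np.hypot(*d[:2]),np.arctan2(d[1],d[0])-.134)
s=rel()
E
```

```text
[622.80539563 -19.78468824 201.        ] [13.21374085  2.13453957  0.        ] 13.385036660706843 0.026155860896497324
t 19.55 pos [622.6 -20.7 189. ] yaw -0.277 q [-0.124  0.252  1.203  0.     1.686  1.723] F [1.2 0.8 1.6] M [ 0.14 -0.3  -0.01] gap 39.0
units [ 0.004  0.047 -1.434] tilt [ 0.001  0.    -1.   ]
```

```bash
python3 -c "
from st import *
rel();print(robot.hand_in())"
```

```text
t 19.55 pos [622.6 -20.7 189. ] yaw -0.277 q [-0.124  0.252  1.203  0.     1.686  1.723] F [1.2 0.8 1.6] M [ 0.14 -0.3  -0.01] gap 39.0
units [ 0.004  0.047 -1.434] tilt [ 0.001  0.    -1.   ]
the job is handed in; nothing more can be done
None
```

I turned the grey screw in the green fixture's bush back about 80 degrees until it came over the thread starts and could be lowered about 5 mm. From there I wound it forward one full turn, with one regrip, and handed it in at 19.6 s with the screw still gripped by its head.

**Last checks:**
- **Angle:** The punch mark is 0.03 rad from fixture +x, so it is one turn in. It kept its bearing relative to the fingers in each wrist view, so the head did not slip.
- **Height:** The TCP was at 189.0 mm. By the thread pitch and the angle turned, I put the leading thread end at about 122 mm. I did not measure that height directly.
- **Hold:** The fingers were at 39 mm on the 40 mm head, the tool was upright, and the wrist force was below 3 N.
- **Surroundings:** In the last side picture the cam lever, housing and bench parts look to be where they started.

**Disagreements:** The cameras placed the head up to about 5 mm apart in y before the grasp, so I gripped near their average. The wrist force stayed small (about 6 N per axis). One move call was refused because I left out a key, but nothing moved.

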